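Lay a carved bridge gently on a guitar top

TASK

The guitar body on the bench is ready for its bridge, but a sanding block has been left on the marked place: lift the block off and set it down flat on the bare bench. Then take the dark carved bridge by its middle and stand it on its two feet fully inside the rectangle of paper tape on the guitar top, lengthwise along the rectangle. The bridge is thin and the top delicate: grip the bridge lightly (10 N is plenty), put it down without dropping it or pressing on the top, and leave the mug, bottle and screwdriver alone.

Things in the scene. Friction and masses are not known exactly. Their poses are not given: they have to be found in the camera images.
- guitar: Unvarnished wooden guitar body, fixed, flat on a felt pad, 435 x 332 mm, its flat top 50 mm above the bench. Origin on the bench under the centre of the tape rectangle; +y along the centreline to the neck end (the body reaches from y = -125, the tail, to +310; half width 166 near the origin, 121 at the waist at y = 140), x across, z up.
- bridge_place (a point): Centre of the tape rectangle, on the guitar's top surface (50 mm above the bench), axes as the guitar's. The rectangle of 8 mm wide flat paper tape between the two f-holes measures inside 170 mm along x and 54 mm along y.
- bridge: Carved dark wooden bridge, about 60 g, standing on the bench right of the guitar. 130 mm long (x), 39 mm tall. Two feet 36 x 24 x 9 mm high under its ends, an open arch between; above, a web 124 long, 14 mm thick (y), from 8 to 30 mm height, then a 7 mm thick ridge. Origin: centre of its underside, level with the soles, z up. Cracks if the two fingers' forces on it add up to 28 N.
- sanding_block: Sanding block, a rounded wooden block with a cork face beneath, 115 mm (x) x 58 mm (y) x 38 mm high, about 0.2 kg, lying on the guitar top over the tape rectangle. Origin at the centre of its underside, z up.
- mug: Steel cup, 76 mm across, 85 mm tall, on the bench. Origin at the centre of its underside.
- glue_bottle: White plastic bottle, 60 mm across, 170 mm tall, on the bench. Origin at the centre of its underside.
- screwdriver: Screwdriver, 180 mm long, lying on the bench near the robot. Its x axis points along the shaft, origin midway along it, on the underside.
Not all that is in view belongs to the job. Of the things that look like the bridge, the largest one is meant.

How it is judged:
On the way:
1. the sanding block lies released and flat on the bench, clear of the guitar (height (world z) of sanding_block below 0.008 m and angle between sanding_block's own z axis and vertical below 0.1 rad and contact force between sanding_block and the fingers below 0.1 N and linear speed of sanding_block below 0.03 m/s), for 0.2 s.
At the end, for the whole second after the job is handed in: Bridge upright (0.08 rad), at rest, feet on the guitar top (4 mm), its centre within 22 mm along and 17 mm across of the tape rectangle's centre, length within 0.25 rad of it, either end first; sanding block flat (0.1 rad) and at rest on the bench, underside below 8 mm (x of bridge in the frame of bridge_place between -0.022 and 0.022 m and y of bridge in the frame of bridge_place between -0.017 and 0.017 m and z of bridge in the frame of bridge_place between -0.004 and 0.004 m and angle between the x axis of bridge and the x axis of bridge_place, either way round below 0.25 rad and angle between bridge's own z axis and vertical below 0.08 rad and linear speed of each of bridge, sanding_block below 0.02 m/s and height (world z) of sanding_block below 0.008 m and angle between sanding_block's own z axis and vertical below 0.1 rad); the robot touches nothing.
It fails at once if the fingers squeeze or push the bridge with more than 28 N (both fingers' forces added) (contact force between bridge and the fingers above 28 N).
It fails at once if the bridge is dropped (it moves faster than 0.45 m/s, a fall of about 10 mm, with no finger on it) (linear speed of bridge above 0.45 m/s and contact force between bridge and the fingers below 0.1 N).
It fails at once if the guitar top is pressed or struck with more than 25 N in all, by the robot, the bridge or the sanding block (contact force between guitar and anything else above 25 N).
It fails at once if the mug, the glue bottle or the screwdriver is moved more than 30 mm (distance of any of mug, glue_bottle, screwdriver from where it was at the start of the episode above 0.03 m).
It also fails if it takes over 62 s, if anything falls off the work surface, if the arm or the gripper's body presses on something with over 40 N, if the wrist force passes 120 N, or if a joint passes its speed limit or range.

ROBOT

A 7-joint arm with a two-finger parallel gripper is mounted at the origin on the work surface. World frame = base frame: x ahead of the robot, y to its left, z up, the work surface at z = 0. Lengths are in m, angles in rad, forces in N, time in s.
With the tool pointing down it reaches from about 0.4 to 0.875 m from the base axis. Payload 6.5 kg.
Tool frame: the origin (TCP) lies between the finger pads; the fingertips stand 8 mm ahead of it and the grasp point (between the pads) lies 11 mm behind it; z points along the fingers, y is the line along which they close (so a half turn about z gives the same grasp; the last joint's range is limited). The gripper opens to 88 mm and grips with 3 to 60 N. Pads are 18 mm wide; open, the fingers measure 123 mm over their backs; the gripper's body (75 mm by 187 mm) begins 45 mm behind the grasp point.
Start: joints at [1.103, 0.536, -0.004, 1.538, 0.003, 1.067, -0.071], TCP at [0.254, -0.598, 0.247] pointing down, gripper open.
Joint ranges: [-2.7, 2.7], [-0.37, 2.16], [-1.27, 1.26], [0.24, 2.4], [-1.31, 4.45], [0.19, 1.91], [-2.76, 2.76]. Speed limits (rad/s): [2.39, 2.39, 3.14, 3.14, 3.14, 3.14, 3.14].

INTERFACE

Orientations are given as a unit quaternion [w, x, y, z].
In Python, from cell import bot, read_camera gives the robot as it stands.
- The arm moves only by the tool jog_arm, never from a script. Its argument "commands" is a list of rows, each a list of 6 numbers: the shift along the tool's x, y, z scaled (see below), then the turn, a rotation vector about the tool's x, y, z scaled (see below). A call has exactly 5 rows; each row is the pose to reach, as a shift and turn from the pose commanded when the call began, along the tool's axes at that moment, turning the shorter way round; what a row does not reach only later rows make up. The controller multiplies each number of a shift by 1 m and each number of a turn by 2 pi rad. A row lasts 1/8 s, in which the tool goes at most 62.5 mm and 10.7 degrees, less where a joint would pass 70% of its speed; a pose out of reach is approached as far as the arm can. A call with a number of a shift or a turn outside -1 to 1 is refused whole. A call with a gripper value outside its range is refused whole. "claw" is the opening, from -1 (shut) to 1 (fully open), set as the call begins (left out, the last holds). The fingers move at their own pace and stop on an object; the grip force is fixed at half the most. Time passes only in rows, so rows that repeat a pose let the fingers close, or fill a call up. It gives the time, the measured TCP pose, the force, the opening and the grip force at its end, in the units of the state.
- bot.sense(): the state, without advancing time (a new reading comes with each control period).
- read_camera(name): name is "side" or "top"; returns a dict with "pixels" (384x512x3 uint8, red, green, blue), "z_map" (384x512 float32, m along the optical axis (not along the pixel's ray), 0 where there is no reading), "K" (3x3 intrinsics, pixels), "rvec" (rotation vector, rad) and "tvec" (3), from world to camera coordinates, as OpenCV has them. Camera axes: x right, y down, z forward; pixel columns grow to the right and rows downward; lengths in m; the calibration is good to about 2 mm. A picture is of the moment at which its call begins.
- bot.job_done(): hands the job in; it is judged then, once.
The state is a dict: "clock": time; "joint_positions": joint angles; "qd": joint speeds; "effort": joint torques, N m; "ee_pos": TCP position; "ee_rot": TCP orientation; "contact_force": force on the tool from outside, world axes, zero at the start; "torque": the same for the moment, N m; "opening": opening from 0.0 (shut) to 1.0 (fully open); "grip_force": force on a finger pad.
Only numpy, scipy, OpenCV 4.12 (cv2) and the standard library are available. Lean on these libraries where they do the work, as an engineer would, in place of code of your own. Each camera call takes 0.05 s, during which the arm holds its last target. There are 200 camera calls.

## Working session

There is one attempt and no reset: what is moved stays moved. The work goes in short steps, Python scripts to look and compute and a tool call to move; the robot and the scene stay as the last step left them, time stands still between calls to the robot, and variables do not carry over. Pictures are saved under pics/ and viewed, at most 10 in all, crops included, and the job is handed in when it is done.

Besides the shell and the picture viewer there is one more tool, called after "Call:" as a command line: name --pt "numbers of a row" for each row, then --argument value for the rest. jog_arm: Moves the arm, as the interface text tells. Shifts and turns lie within -1 to 1; 1 stands for 1 m of shift or 2 pi rad of turn. Its arguments: {"type":"object","properties":{"commands":{"type":"array","items":{"type":"array","items":{"type":"number","minimum":-1,"maximum":1}}},"claw":{"type":"number"}},"required":["commands"]}

```bash
mkdir -p pics; ls; cat > h.py <<'E'
import numpy as np, cv2
from cell import bot, read_camera
def world(c):
    R=cv2.Rodrigues(np.array(c["rvec"],float))[0]; t=np.array(c["tvec"],float).ravel(); K=np.array(c["K"])
    z=c["z_map"]; v,u=np.mgrid[:z.shape[0],:z.shape[1]]
    P=np.stack([(u-K[0,2])/K[0,0]*z,(v-K[1,2])/K[1,1]*z,z],-1)
    W=(P-t)@R; W[z==0]=np.nan
    return W
def save(n,img): cv2.imwrite("pics/"+n,img[...,::-1])
E
python3 - <<'E'
from h import *
for n in("top","side"):
    c=read_camera(n); np.savez(n+"0.npz",**c); save(n+"0.png",c["pixels"])
    R=cv2.Rodrigues(np.array(c["rvec"],float))[0]; print(n,-R.T@np.array(c["tvec"]).ravel(),R.round(2).tolist(),c["K"])
print(bot.sense())
E
```

```text
pics
top [ 0.32551942 -0.11062407  0.81582606] [[-0.05, -1.0, 0.0], [-0.97, 0.05, -0.25], [0.24, -0.01, -0.97]] [[366.57820596   0.         254.90550639]
 [  0.         366.57820596 190.88982109]
 [  0.           0.           1.        ]]
side [0.22668311 0.71498152 0.71476394] [[-0.95, -0.32, -0.01], [-0.18, 0.56, -0.81], [0.27, -0.77, -0.58]] [[478.28726846   0.         250.42886131]
 [  0.         478.28726846 198.54823784]
 [  0.           0.           1.        ]]
{'clock': 0.1, 'joint_positions': array([ 1.10278951,  0.53709497, -0.00443966,  1.53872551,  0.00260527,
        1.06732399, -0.07118092]), 'qd': array([-0.00089741, -0.00200021,  0.00076773, -0.00112308,  0.00060487,
       -0.00041253, -0.00070892]), 'effort': array([ 2.46756659e-03, -5.72083926e+01,  9.93779674e-01, -2.52232450e+01,
       -5.61811659e-02,  1.34298144e-02,  4.59375701e-05]), 'ee_pos': array([ 0.2539856 , -0.59775005,  0.24594276]), 'ee_rot': array([-7.43434246e-04,  9.79877013e-01,  1.99600705e-01, -2.11888033e-04]), 'contact_force': array([-0.43899258,  0.02123155,  0.06691867]), 'torque': array([ 0.02096218, -0.02410068,  0.01017649]), 'grip_force': 0.0, 'opening': 1.0030687547685462}
```

View pics/top0.png

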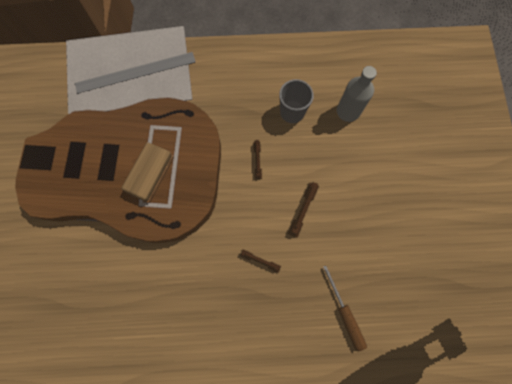

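View pics/side0.png

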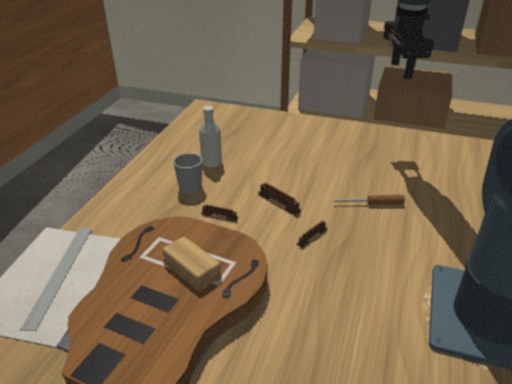

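The top view shows the guitar at left with its tape rectangle around (162,166) and the sanding block at (147,172). The mug is at (295,100), the bottle at (355,98) and the screwdriver at (344,310). Three things look like the bridge: (257,160), (304,210) and (260,261). The one at (304,210) is the largest, so it fits. In the side view it is at (279,198). Next I measure from both views and confirm with a crop.

```bash
cat > m.py <<'E'
from h import *
T,S=[dict(np.load(n+"0.npz")) for n in("top","side")]
WT,WS=world(T),world(S)
def box(W,m,tag):
    p=W[m]; p=p[~np.isnan(p[:,0])]
    r=cv2.minAreaRect(p[:,:2].astype(np.float32)); b=cv2.boxPoints(r)
    e=[b[1]-b[0],b[2]-b[1]]; e=max(e,key=np.linalg.norm)
    print(tag,len(p),"c",np.round(r[0],4),"size",np.round(r[1],4),"long yaw",round(float(np.arctan2(e[1],e[0])%np.pi),3),"z pct",np.percentile(p[:,2],[2,50,98]).round(4))
def win(W,x0,x1,y0,y1):
    m=np.zeros(W.shape[:2],bool); m[y0:y1,x0:x1]=1; return m
for nm,wt,ws in [("big",(284,324,175,245),(252,306,178,220)),("s1",(246,268,135,185),(198,242,200,225)),("s2",(234,284,245,277),(294,332,216,250))]:
    for t,W,w in(("T",WT,wt),("S",WS,ws)):
        box(W,win(W,*w)&(W[...,2]>0.012)&(W[...,2]<.08),nm+t)
        box(W,win(W,*w)&(W[...,2]>0.024)&(W[...,2]<.08),nm+t+" upper")
for t,W,w in(("T",WT,(115,185,135,215)),("S",WS,(155,228,230,298))):
    box(W,win(W,*w)&(W[...,2]>.080)&(W[...,2]<.12),"block"+t)
    g=win(W,*w)&(W[...,2]>.03)&(W[...,2]<.06); print("top z",np.nanmedian(W[g][:,2]))
# tape: bright, low saturation pixels at top height
for t,C,W,w in(("T",T,WT,(130,190,118,215)),("S",S,WS,(130,245,225,295))):
    hsv=cv2.cvtColor(C["pixels"],cv2.COLOR_RGB2HSV)
    m=win(W,*w)&(hsv[...,1]<70)&(hsv[...,2]>110)&(W[...,2]>.04)&(W[...,2]<.062)
    box(W,m,"tape"+t)
    v=C["pixels"].copy(); v[m]=[255,0,0]; save("tape%s.png"%t,v)
for nm,w in(("mug",(278,316,75,125)),("bottle",(335,380,60,125)),("screw",(318,370,262,352))):
    box(WT,win(WT,*w)&(WT[...,2]>.01),nm)
a=cv2.resize(T["pixels"][130:280,225:335],None,fx=4,fy=4,interpolation=cv2.INTER_CUBIC)[:600]
b=cv2.resize(cv2.imread("pics/tapeT.png")[110:220,120:200,::-1],None,fx=4,fy=4,interpolation=cv2.INTER_NEAREST)
o=np.zeros((600,a.shape[1]+b.shape[1],3),np.uint8); o[:a.shape[0],:a.shape[1]]=a; o[:b.shape[0],a.shape[1]:]=b
save("crop1.png",o); print(o.shape)
E
python3 m.py
```

```text
bigT 377 c [ 0.4832 -0.2273] size [0.0162 0.1241] long yaw 2.65 z pct [0.0166 0.0314 0.0412]
bigT upper 360 c [ 0.4833 -0.2274] size [0.014  0.1239] long yaw 2.671 z pct [0.0277 0.0317 0.0412]
bigS 412 c [ 0.4819 -0.2266] size [0.0167 0.1272] long yaw 2.673 z pct [0.013  0.0268 0.0384]
bigS upper 250 c [ 0.4819 -0.2266] size [0.0165 0.1273] long yaw 2.671 z pct [0.0248 0.0301 0.0387]
s1T 160 c [ 0.6053 -0.1301] size [0.01   0.0865] long yaw 3.138 z pct [0.0165 0.0229 0.03  ]
s1T upper 66 c [ 0.6031 -0.1303] size [0.0056 0.0737] long yaw 3.137 z pct [0.0252 0.0281 0.0309]
s1S 262 c [ 0.6011 -0.0839] size [0.0879 0.1074] long yaw 1.627 z pct [0.0123 0.0209 0.05  ]
s1S upper 102 c [ 0.5942 -0.0879] size [0.066  0.1076] long yaw 1.793 z pct [0.0242 0.0469 0.0509]
s2T 205 c [ 0.3743 -0.1247] size [0.0868 0.0101] long yaw 1.111 z pct [0.0147 0.0232 0.0303]
s2T upper 95 c [ 0.3746 -0.1247] size [0.0845 0.0081] long yaw 1.109 z pct [0.0241 0.028  0.0305]
s2S 190 c [ 0.373 -0.125] size [0.0907 0.0126] long yaw 1.14 z pct [0.0124 0.0197 0.027 ]
s2S upper 43 c [ 0.3731 -0.1247] size [0.0658 0.0066] long yaw 1.118 z pct [0.0241 0.0258 0.0276]
blockT 1483 c [0.5672 0.1046] size [0.0579 0.1155] long yaw 2.668 z pct [0.0826 0.0882 0.0909]
top z 0.05057114185885048
blockS 1254 c [0.5656 0.1054] size [0.059  0.1151] long yaw 2.684 z pct [0.0808 0.0859 0.0885]
top z 0.04842088552002367
tapeT 590 c [0.5874 0.0832] size [0.0723 0.187 ] long yaw 3.022 z pct [0.0479 0.0507 0.0535]
tapeS 410 c [0.5868 0.0822] size [0.0725 0.19  ] long yaw 3.031 z pct [0.046  0.0485 0.0514]
mug 1036 c [ 0.7262 -0.2213] size [0.0741 0.0747] long yaw 2.024 z pct [0.0121 0.0591 0.0868]
bottle 1256 c [ 0.7172 -0.3535] size [0.0597 0.0499] long yaw 0.947 z pct [0.0158 0.1089 0.1713]
screw 698 c [ 0.2711 -0.2911] size [0.1792 0.0254] long yaw 0.353 z pct [0.0136 0.0229 0.0282]
(600, 760, 3)
```

View pics/crop1.png

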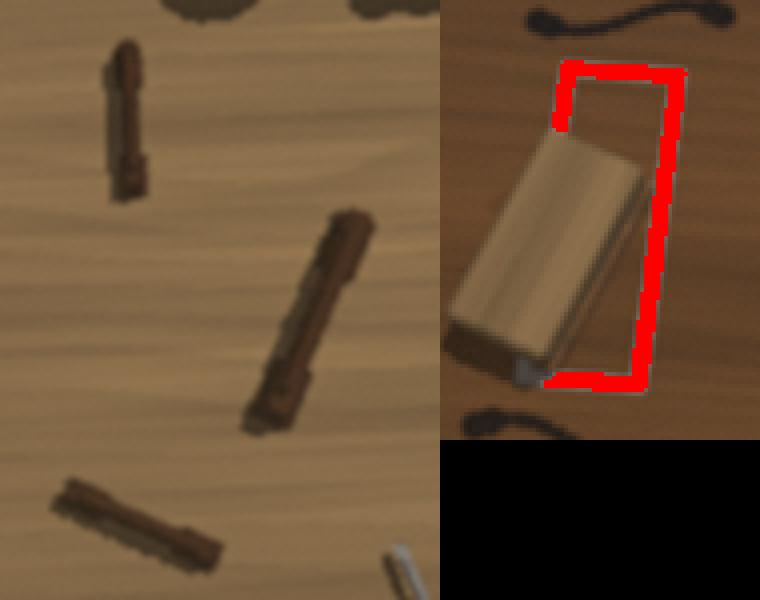

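The crop shows the large bridge in the middle, about 124 mm long and 39 mm tall; the two lookalikes are 87 mm long and 30 mm tall. Both views agree on:

| Item | Centre (m) | Yaw (rad) | Top height (m) |
|---|---|---|---|
| Bridge | (0.4826, -0.227) | 2.671 | 0.039 |
| Sanding block | (0.5664, 0.105) | 2.676 | 0.088 |
| Tape rectangle | (0.587, 0.083) | 3.026 | 0.050 |

All of these match the sizes and heights given. I now work out the first move, to above the block.

```bash
cat > go.py <<'E'
import sys
from h import *
from scipy.spatial.transform import Rotation as Q
def go(x,y,z,yaw):
    s=bot.sense(); q=s["ee_rot"]; R0=Q.from_quat([q[1],q[2],q[3],q[0]])
    R1=Q.from_euler("z",yaw)*Q.from_matrix(np.diag([1.,-1,-1]))
    sh=R0.inv().apply(np.array([x,y,z])-s["ee_pos"]); rv=(R0.inv()*R1).as_rotvec()/(2*np.pi)
    print("t",round(s["clock"],2),"pos",s["ee_pos"].round(4),"yaw",Q.as_euler(R0,"xyz")[2].round(3),"j7",s["joint_positions"][6].round(2),"open",round(88*s["opening"],2),"grip",round(s["grip_force"],2),"F",s["contact_force"].round(1))
    print("ROW",sh.round(4).tolist()+rv.round(4).tolist())
if __name__=="__main__": go(*map(float,sys.argv[1:5]))
E
python3 go.py .566 .105 .18 2.676
```

```text
t 0.1 pos [ 0.254  -0.5978  0.2459] yaw 0.402 j7 -0.07 open 88.27 grip 0.0 F [-0.4  0.   0.1]
ROW [0.5621, -0.5246, 0.0667, -0.0002, -0.0003, -0.3619]
```

Call:
jog_arm --pt "0.562 -0.525 0.066 0 0 -0.362" --pt "0.562 -0.525 0.066 0 0 -0.362" --pt "0.562 -0.525 0.066 0 0 -0.362" --pt "0.562 -0.525 0.066 0 0 -0.362" --pt "0.562 -0.525 0.066 0 0 -0.362" --claw 1

```text
clock: 0.72
ee_pos: [0.3809, -0.3116, 0.2198]
ee_rot: [0.0, 0.782, 0.623, -0.0]
contact_force: [0.8, -0.5, -0.3]
opening: 0.997
grip_force: 0.0
```

```bash
python3 go.py .566 .105 .18 2.676
```

```text
t 0.72 pos [ 0.3809 -0.3116  0.2198] yaw 1.345 j7 0.25 open 87.77 grip 0.0 F [ 0.8 -0.5 -0.3]
ROW [0.4475, 0.0873, 0.0397, -0.0, 0.0, -0.2118]
```

Call:
jog_arm --pt "0.447 0.087 0.04 0 0 -0.212" --pt "0.447 0.087 0.04 0 0 -0.212" --pt "0.447 0.087 0.04 0 0 -0.212" --pt "0.447 0.087 0.04 0 0 -0.212" --pt "0.447 0.087 0.04 0 0 -0.212"

```text
clock: 1.35
ee_pos: [0.5089, -0.0282, 0.1924]
ee_rot: [0.0, 0.416, 0.909, -0.0]
contact_force: [0.7, -0.6, 0.2]
opening: 1.003
grip_force: 0.0
```

```bash
python3 go.py .566 .105 .14 2.676
```

```text
t 1.35 pos [ 0.5089 -0.0282  0.1924] yaw 2.283 j7 0.4 open 88.28 grip 0.0 F [ 0.7 -0.6  0.2]
ROW [0.0636, 0.1302, 0.0524, -0.0, 0.0, -0.0626]
```

Call:
jog_arm --pt "0.064 0.13 0.052 0 0 -0.063" --pt "0.064 0.13 0.052 0 0 -0.063" --pt "0.064 0.13 0.052 0 0 -0.063" --pt "0.064 0.13 0.052 0 0 -0.063" --pt "0.064 0.13 0.052 0 0 -0.063"

```text
clock: 1.98
ee_pos: [0.5656, 0.1016, 0.1406]
ee_rot: [-0.0, 0.233, 0.972, -0.001]
contact_force: [0.1, -0.1, -0.0]
opening: 0.998
grip_force: 0.0
```

```bash
python3 go.py .5664 .105 .068 2.676; python3 - <<'E'
from h import *
c=read_camera("top"); save("top1.png",cv2.resize(c["pixels"][80:280,60:330],None,fx=2.5,fy=2.5))
E
```

```text
t 1.98 pos [0.5656 0.1016 0.1406] yaw 2.671 j7 0.45 open 87.83 grip 0.0 F [ 0.1 -0.1 -0. ]
ROW [0.0008, 0.0035, 0.0725, -0.0002, 0.0, -0.0008]
```

Call:
jog_arm --pt "0 0 0.02 0 0 0" --pt "0 0 0.04 0 0 0" --pt "0 0 0.06 0 0 0" --pt "0 0 0.072 0 0 0" --pt "0 0 0.072 0 0 0"

```text
clock: 2.65
ee_pos: [0.5651, 0.1032, 0.0674]
ee_rot: [-0.001, 0.232, 0.973, -0.0]
contact_force: [-0.3, 1.2, 0.8]
opening: 1.002
grip_force: 0.0
```

```bash
python3 go.py .5664 .105 .068 2.676
```

```text
t 2.65 pos [0.5651 0.1032 0.0674] yaw 2.673 j7 0.39 open 88.17 grip 0.0 F [-0.3  1.2  0.8]
ROW [-0.0004, 0.0022, -0.0006, -0.0002, -0.0003, -0.0005]
```

Call:
jog_arm --pt "0 0.002 0 0 0 0" --pt "0 0.002 0 0 0 0" --pt "0 0.002 0 0 0 0" --pt "0 0.002 0 0 0 0" --pt "0 0.002 0 0 0 0" --claw 0.3

```text
clock: 3.28
ee_pos: [0.567, 0.1048, 0.069]
ee_rot: [0.0, 0.232, 0.973, -0.0]
contact_force: [-0.3, -0.4, 4.0]
opening: 0.653
grip_force: 30.0
```

```bash
python3 go.py .5664 .105 .068 2.676
```

```text
t 3.27 pos [0.567  0.1048 0.069 ] yaw 2.673 j7 0.39 open 57.48 grip 30.0 F [-0.3 -0.4  4. ]
ROW [0.0006, -0.0001, 0.001, -0.0, 0.0001, -0.0006]
```

The grip saturates at 30 N here, which would crack the bridge. While holding the block I test how the force depends on the commanded opening.

Call:
jog_arm --pt "0 0 0 0 0 0" --pt "0 0 0 0 0 0" --pt "0 0 0 0 0 0" --pt "0 0 0 0 0 0" --pt "0 0 0 0 0 0" --claw 0.31

```text
clock: 3.9
ee_pos: [0.5669, 0.1048, 0.069]
ee_rot: [0.0, 0.232, 0.973, -0.0]
contact_force: [-1.3, -0.5, 5.4]
opening: 0.656
grip_force: 13.8
```

Call:
jog_arm --pt "0 0 0 0 0 0" --pt "0 0 0 0 0 0" --pt "0 0 0 0 0 0" --pt "0 0 0 0 0 0" --pt "0 0 0 0 0 0" --claw 0.318

```text
clock: 4.53
ee_pos: [0.5666, 0.105, 0.0685]
ee_rot: [-0.0, 0.232, 0.973, -0.0]
contact_force: [-1.3, 0.1, -1.1]
opening: 0.658
grip_force: 0.2
```

Call:
jog_arm --pt "0 0 0 0 0 0" --pt "0 0 0 0 0 0" --pt "0 0 0 0 0 0" --pt "0 0 0 0 0 0" --pt "0 0 0 0 0 0" --claw 0.326

```text
clock: 5.15
ee_pos: [0.5668, 0.105, 0.0687]
ee_rot: [0.0, 0.232, 0.973, 0.0]
contact_force: [0.1, -0.0, -0.2]
opening: 0.659
grip_force: 0.0
```

The force is proportional: contact starts at claw 0.318 (58.0 mm), and it rises about 1.7 N per 0.001 of claw. So the 14 mm bridge web should take about -0.686. Next I lift the block.

Call:
jog_arm --pt "0 0 0 0 0 0" --pt "0 0 0 0 0 0" --pt "0 0 0 0 0 0" --pt "0 0 -0.01 0 0 0" --pt "0 0 -0.03 0 0 0" --claw 0.3

```text
clock: 5.78
ee_pos: [0.5662, 0.1048, 0.0991]
ee_rot: [-0.001, 0.232, 0.973, -0.0]
contact_force: [0.0, 0.0, -1.7]
opening: 0.654
grip_force: 30.0
```

```bash
python3 go.py .46 -.42 .15 2.676
```

```text
t 5.78 pos [0.5662 0.1048 0.0991] yaw 2.673 j7 0.41 open 57.52 grip 30.0 F [ 0.   0.  -1.7]
ROW [-0.1424, -0.5162, -0.0506, -0.0002, -0.0002, -0.0005]
```

Call:
jog_arm --pt "-0.008 -0.03 -0.02 0 0 0" --pt "-0.02 -0.075 -0.04 0 0 0" --pt "-0.034 -0.125 -0.05 0 0 0" --pt "-0.048 -0.175 -0.05 0 0 0" --pt "-0.062 -0.225 -0.05 0 0 0"

```text
clock: 6.4
ee_pos: [0.5204, -0.1254, 0.1504]
ee_rot: [0.001, 0.232, 0.973, -0.0]
contact_force: [-0.2, 0.4, -1.6]
opening: 0.653
grip_force: 30.0
```

Call:
jog_arm --pt "-0.014 -0.05 0 0 0 0" --pt "-0.028 -0.1 0 0 0 0" --pt "-0.042 -0.15 0 0 0 0" --pt "-0.056 -0.2 0 0 0 0" --pt "-0.068 -0.245 0 0 0 0"

```text
clock: 7.02
ee_pos: [0.4699, -0.3753, 0.1502]
ee_rot: [0.001, 0.233, 0.973, -0.0]
contact_force: [0.2, 0.3, -0.7]
opening: 0.65
grip_force: 30.0
```

```bash
python3 go.py .46 -.42 .021 2.676
```

```text
t 7.03 pos [ 0.4699 -0.3753  0.1502] yaw 2.672 j7 1.34 open 57.21 grip 30.0 F [ 0.2  0.3 -0.7]
ROW [-0.0112, -0.0443, 0.1293, -0.0001, 0.0002, -0.0007]
```

Call:
jog_arm --pt "-0.011 -0.042 0.02 0 0 0" --pt "-0.011 -0.042 0.05 0 0 0" --pt "-0.011 -0.042 0.08 0 0 0" --pt "-0.011 -0.042 0.105 0 0 0" --pt "-0.011 -0.042 0.12 0 0 0"

```text
clock: 7.65
ee_pos: [0.4611, -0.4155, 0.0286]
ee_rot: [-0.0, 0.232, 0.973, 0.0]
contact_force: [-0.6, -0.5, -1.1]
opening: 0.658
grip_force: 30.0
```

```bash
python3 go.py .46 -.42 .0195 2.676
```

```text
t 7.65 pos [ 0.4611 -0.4155  0.0286] yaw 2.673 j7 1.33 open 57.88 grip 30.0 F [-0.6 -0.5 -1.1]
ROW [-0.001, -0.0045, 0.0091, 0.0, -0.0, -0.0006]
```

Call:
jog_arm --pt "0 0 0.004 0 0 0" --pt "0 0 0.007 0 0 0" --pt "0 0 0.009 0 0 0" --pt "0 0 0.01 0 0 0" --pt "0 0 0.01 0 0 0"

```text
clock: 8.28
ee_pos: [0.4612, -0.4156, 0.0189]
ee_rot: [0.0, 0.232, 0.973, -0.0]
contact_force: [-0.3, 0.6, -1.6]
opening: 0.653
grip_force: 30.0
```

Call:
jog_arm --pt "0 0 0 0 0 0" --pt "0 0 0 0 0 0" --pt "0 0 0 0 0 0" --pt "0 0 0 0 0 0" --pt "0 0 0 0 0 0" --claw 0.75

```text
clock: 8.9
ee_pos: [0.4612, -0.4155, 0.0187]
ee_rot: [0.0, 0.232, 0.973, -0.0]
contact_force: [-0.4, 0.2, -0.5]
opening: 0.872
grip_force: 0.0
```

```bash
python3 go.py .4826 -.227 .09 2.671
```

```text
t 8.9 pos [ 0.4612 -0.4155  0.0187] yaw 2.673 j7 1.32 open 76.77 grip 0.0 F [-0.4  0.2 -0.5]
ROW [0.0661, 0.1778, -0.0714, -0.0, 0.0, 0.0003]
```

Call:
jog_arm --pt "0 0 -0.04 0 0 0" --pt "0 0 -0.08 0 0 0" --pt "0.022 0.06 -0.09 0 0 0" --pt "0.044 0.118 -0.09 0 0 0" --pt "0.066 0.178 -0.09 0 0 0"

```text
clock: 9.52
ee_pos: [0.4825, -0.2283, 0.1091]
ee_rot: [0.001, 0.233, 0.973, -0.0]
contact_force: [1.5, 0.2, 0.2]
opening: 0.874
grip_force: 0.0
```

```bash
python3 - <<'E'
from h import *
for n in("top","side"):
    c=read_camera(n); np.savez(n+"0.npz",**c)
c=np.load("top0.npz"); s=np.load("side0.npz")
o=np.hstack([cv2.resize(c["pixels"][100:300,220:470],(400,320)),cv2.resize(s["pixels"][100:300,130:380],(400,320))]); save("mid.png",o)
E
python3 m.py | egrep "big|tape"
python3 go.py .4826 -.227 .06 2.671
```

```text
bigT 233 c [ 0.4652 -0.2181] size [0.0162 0.0838] long yaw 2.633 z pct [0.0165 0.0312 0.0412]
bigT upper 220 c [ 0.4653 -0.2183] size [0.0139 0.0839] long yaw 2.676 z pct [0.0264 0.0314 0.0412]
bigS 411 c [ 0.4832 -0.2263] size [0.018  0.1286] long yaw 2.708 z pct [0.0125 0.0268 0.0384]
bigS upper 255 c [ 0.4825 -0.2259] size [0.0174 0.1252] long yaw 2.7 z pct [0.0246 0.0298 0.039 ]
t 9.62 pos [ 0.4838 -0.2216  0.1094] yaw 2.684 j7 1.04 open 77.03 grip 0.0 F [0.7 0.2 0.2]
ROW [-0.0013, -0.0056, 0.0493, 0.0006, -0.0001, 0.002]Traceback (most recent call last):
  File "m.py", line 16, in <module>
    box(W,win(W,*w)&(W[...,2]>.080)&(W[...,2]<.12),"block"+t)
    ~~~^^^^^^^^^^^^^^^^^^^^^^^^^^^^^^^^^^^^^^^^^^^^^^^^^^^^^^
  File "m.py", line 8, in box
    print(tag,len(p),"c",np.round(r[0],4),"size",np.round(r[1],4),"long yaw",round(float(np.arctan2(e[1],e[0])%np.pi),3),"z pct",np.percentile(p[:,2],[2,50,98]).round(4))
                                                                                                                                 ~~~~~~~~~~~~~^^^^^^^^^^^^^^^^^^
    return _quantile_unchecked(
        a, q, axis, out, overwrite_input, method, keepdims, weights)
    return _ureduce(a,
                    func=_quantile_ureduce_func,
    ...<5 lines>...
                    overwrite_input=overwrite_input,
                    method=method)
    r = func(a, **kwargs)
    result = _quantile(arr,
                       quantiles=q,
    ...<2 lines>...
                       out=out,
                       weights=wgt)
    slices_having_nans = np.isnan(arr[-1, ...])
                                  ~~~^^^^^^^^^
IndexError: index -1 is out of bounds for axis 0 with size 0
```

View pics/mid.png

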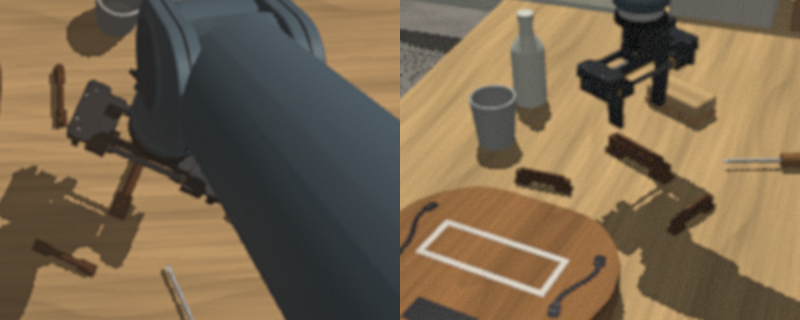

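The picture shows the block lying flat on the bench and the bridge still untouched under the gripper. The tape is now fully visible from the side.

Call:
jog_arm --pt "-0.0013 -0.0055 0.02 0 0 0.002" --pt "-0.0013 -0.0055 0.04 0 0 0.002" --pt "-0.0013 -0.0055 0.055 0 0 0.002" --pt "-0.0013 -0.0055 0.06 0 0 0.002" --pt "-0.0013 -0.0055 0.06 0 0 0.002"

```text
clock: 10.25
ee_pos: [0.4809, -0.2355, 0.0482]
ee_rot: [-0.0, 0.239, 0.971, 0.0]
contact_force: [0.3, 0.1, -0.5]
opening: 0.871
grip_force: 0.0
```

```bash
sed -i '/"block"+t/s/^/    if 0: /;s/if 0:     /if 0: /' m.py; python3 m.py | egrep "tape"; python3 go.py .4826 -.227 .015 2.672
```

```text
tapeT 884 c [0.5875 0.0835] size [0.0726 0.1878] long yaw 3.025 z pct [0.0479 0.0508 0.0533]
tapeS 820 c [0.5874 0.0822] size [0.0762 0.1901] long yaw 3.03 z pct [0.0463 0.0487 0.0511]
t 10.25 pos [ 0.4809 -0.2355  0.0482] yaw 2.66 j7 0.98 open 76.67 grip 0.0 F [ 0.3  0.1 -0.5]
ROW [0.0024, 0.0083, 0.0332, 0.0, -0.0001, -0.0019]
```

Call:
jog_arm --pt "0.0024 0.008 0 0 0 -0.002" --pt "0.0024 0.008 0 0 0 -0.002" --pt "0.0024 0.008 0 0 0 -0.002" --pt "0.0024 0.008 0 0 0 -0.002" --pt "0.0024 0.008 0 0 0 -0.002"

```text
clock: 10.88
ee_pos: [0.4826, -0.2274, 0.0487]
ee_rot: [0.0, 0.232, 0.973, -0.0]
contact_force: [-0.3, -0.0, 1.0]
opening: 0.875
grip_force: 0.0
```

```bash
python3 go.py .4826 -.227 .015 2.672
```

```text
t 10.88 pos [ 0.4826 -0.2274  0.0487] yaw 2.672 j7 0.97 open 77.0 grip 0.0 F [-0.3 -0.   1. ]
ROW [0.0002, 0.0004, 0.0337, -0.0, 0.0, 0.0001]
```

Settled over the bridge. I descend, then close in stages.

Call:
jog_arm --pt "0 0 0.01 0 0 0" --pt "0 0 0.02 0 0 0" --pt "0 0 0.028 0 0 0" --pt "0 0 0.033 0 0 0" --pt "0 0 0.033 0 0 0"

```text
clock: 11.5
ee_pos: [0.4824, -0.227, 0.0152]
ee_rot: [-0.0, 0.232, 0.973, 0.0]
contact_force: [0.1, -1.2, -0.9]
opening: 0.877
grip_force: 0.0
```

Call:
jog_arm --pt "0 0 0 0 0 0" --pt "0 0 0 0 0 0" --pt "0 0 0 0 0 0" --pt "0 0 0 0 0 0" --pt "0 0 0 0 0 0" --claw -0.4

```text
clock: 12.12
ee_pos: [0.4826, -0.2272, 0.0157]
ee_rot: [0.0, 0.232, 0.973, -0.0]
contact_force: [-0.1, -0.2, 0.0]
opening: 0.33
grip_force: 0.0
```

```bash
python3 go.py .4826 -.227 .015 2.672; python3 - <<'E'
from h import *
c=read_camera("side"); save("grip.png",cv2.resize(c["pixels"][170:235,235:325],None,fx=6,fy=6,interpolation=cv2.INTER_CUBIC))
E
```

```text
t 12.12 pos [ 0.4826 -0.2272  0.0157] yaw 2.673 j7 0.94 open 29.03 grip 0.0 F [-0.1 -0.2  0. ]
ROW [0.0001, 0.0002, 0.0007, -0.0, 0.0, 0.0001]
```

View pics/grip.png

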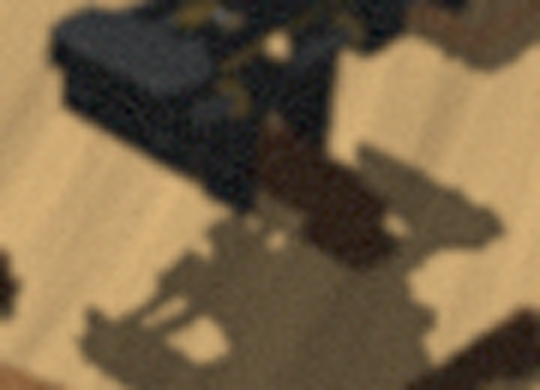

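The crop shows the fingers straddling the middle of the bridge, with its feet free. I close in small steps.

Call:
jog_arm --pt "0 0 0 0 0 0" --pt "0 0 0 0 0 0" --pt "0 0 0 0 0 0" --pt "0 0 0 0 0 0" --pt "0 0 0 0 0 0" --claw -0.62

```text
clock: 12.8
ee_pos: [0.4826, -0.2273, 0.0156]
ee_rot: [-0.0, 0.232, 0.973, -0.0]
contact_force: [-0.9, -0.6, -0.1]
opening: 0.188
grip_force: 0.1
```

Call:
jog_arm --pt "0 0 0 0 0 0" --pt "0 0 0 0 0 0" --pt "0 0 0 0 0 0" --pt "0 0 0 0 0 0" --pt "0 0 0 0 0 0" --claw -0.675

```text
clock: 13.42
ee_pos: [0.4826, -0.2272, 0.0156]
ee_rot: [0.0, 0.232, 0.973, 0.0]
contact_force: [-0.4, -0.5, 0.2]
opening: 0.16
grip_force: 0.2
```

Call:
jog_arm --pt "0 0 0 0 0 0" --pt "0 0 0 0 0 0" --pt "0 0 0 0 0 0" --pt "0 0 0 0 0 0" --pt "0 0 0 0 0 0" --claw -0.681

```text
clock: 14.05
ee_pos: [0.4826, -0.2272, 0.0156]
ee_rot: [-0.0, 0.232, 0.973, -0.0]
contact_force: [-0.8, -0.6, -0.7]
opening: 0.161
grip_force: 0.1
```

Call:
jog_arm --pt "0 0 0 0 0 0" --pt "0 0 0 0 0 0" --pt "0 0 0 0 0 0" --pt "0 0 0 0 0 0" --pt "0 0 0 0 0 0" --claw -0.684

```text
clock: 14.68
ee_pos: [0.4826, -0.2272, 0.0156]
ee_rot: [-0.0, 0.232, 0.973, 0.0]
contact_force: [-0.8, 0.3, -0.4]
opening: 0.16
grip_force: 3.7
```

Call:
jog_arm --pt "0 0 0 0 0 0" --pt "0 0 0 0 0 0" --pt "0 0 0 0 0 0" --pt "0 0 0 0 0 0" --pt "0 0 0 0 0 0" --claw -0.686

```text
clock: 15.3
ee_pos: [0.4826, -0.2272, 0.0156]
ee_rot: [-0.0, 0.232, 0.973, -0.0]
contact_force: [-0.5, -1.5, -1.4]
opening: 0.161
grip_force: 8.1
```

The grip is 8 N per finger, 16 N in total. I lift gently.

Call:
jog_arm --pt "0 0 -0.003 0 0 0" --pt "0 0 -0.008 0 0 0" --pt "0 0 -0.016 0 0 0" --pt "0 0 -0.026 0 0 0" --pt "0 0 -0.034 0 0 0"

```text
clock: 15.92
ee_pos: [0.4828, -0.2274, 0.0506]
ee_rot: [0.0, 0.232, 0.973, -0.0]
contact_force: [0.8, -0.0, -0.3]
opening: 0.16
grip_force: 8.1
```

Call:
jog_arm --pt "0 0 -0.015 0 0 0" --pt "0 0 -0.035 0 0 0" --pt "0 0 -0.055 0 0 0" --pt "0 0 -0.065 0 0 0" --pt "0 0 -0.07 0 0 0"

```text
clock: 16.55
ee_pos: [0.4827, -0.2274, 0.1205]
ee_rot: [0.0, 0.232, 0.973, -0.0]
contact_force: [0.3, 0.4, -0.6]
opening: 0.158
grip_force: 8.1
```

```bash
python3 go.py .587 .083 .12 3.027; python3 - <<'E'
from h import *
c=read_camera("side"); W=world(c); h=cv2.cvtColor(c["pixels"],cv2.COLOR_RGB2HSV)
save("lift.png",cv2.resize(c["pixels"][110:250,190:350],None,fx=4,fy=4,interpolation=cv2.INTER_CUBIC))
E
```

```text
t 16.55 pos [ 0.4827 -0.2274  0.1205] yaw 2.673 j7 1.05 open 13.94 grip 8.08 F [ 0.3  0.4 -0.6]
ROW [0.0473, 0.324, 0.0004, -0.0001, 0.0001, -0.0564]
```

View pics/lift.png

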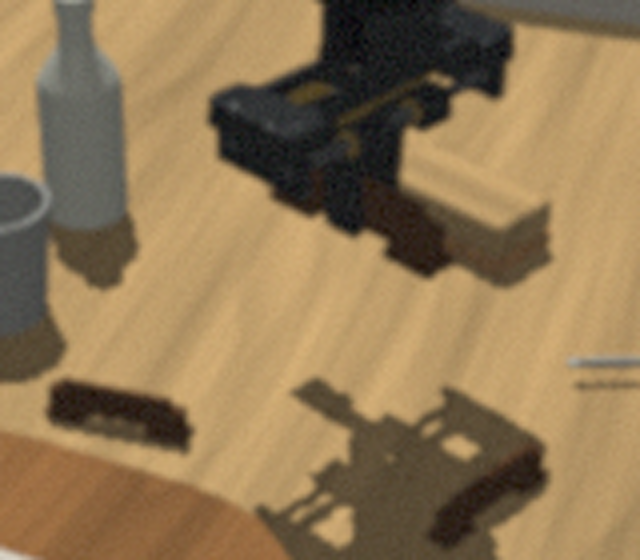

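The picture shows the bridge hanging level in the fingers, clear of the bench, at crop (370,210). I carry it over smoothly.

Call:
jog_arm --pt "0.0015 0.01 0 0 0 -0.002" --pt "0.005 0.035 0 0 0 -0.006" --pt "0.01 0.07 0 0 0 -0.012" --pt "0.016 0.11 0 0 0 -0.019" --pt "0.022 0.15 0 0 0 -0.026"

```text
clock: 17.23
ee_pos: [0.5307, -0.0814, 0.119]
ee_rot: [-0.001, 0.151, 0.989, 0.0]
contact_force: [1.1, -0.1, -0.6]
opening: 0.157
grip_force: 8.1
```

```bash
python3 go.py .587 .083 .12 3.027
```

```text
t 17.23 pos [ 0.5307 -0.0814  0.119 ] yaw 2.838 j7 0.9 open 13.81 grip 8.08 F [ 1.1 -0.1 -0.6]
ROW [-0.0046, 0.1737, -0.0009, 0.0001, -0.0002, -0.03]
```

Call:
jog_arm --pt "-0.001 0.04 0 0 0 -0.007" --pt "-0.002 0.08 0 0 0 -0.014" --pt "-0.003 0.115 0 0 0 -0.02" --pt "-0.004 0.145 0 0 0 -0.026" --pt "-0.005 0.165 0 0 0 -0.03"

```text
clock: 17.85
ee_pos: [0.5848, 0.0749, 0.1191]
ee_rot: [-0.001, 0.057, 0.998, 0.0]
contact_force: [-0.4, -0.6, 0.3]
opening: 0.159
grip_force: 8.1
```

Call:
jog_arm --pt "0 0.004 0 0 0 0" --pt "0 0.004 0 0 0 0" --pt "0 0.004 0 0 0 0" --pt "0 0.004 0 0 0 0" --pt "0 0.004 0 0 0 0"

```text
clock: 18.48
ee_pos: [0.5856, 0.0757, 0.1197]
ee_rot: [0.0, 0.059, 0.998, -0.0]
contact_force: [-1.1, -0.1, -0.8]
opening: 0.157
grip_force: 8.1
```

```bash
python3 go.py .587 .083 .069 3.027; python3 - <<'E'
from h import *
for n in ("side","top"):
    c=read_camera(n); save(n+"c.png",c["pixels"]); np.savez(n+"2.npz",**c)
    W=world(c); hsv=cv2.cvtColor(c["pixels"],cv2.COLOR_RGB2HSV).astype(int)
    m=(hsv[...,1]>60)&(hsv[...,2]<110)&(W[...,2]>.095)&(W[...,2]<.15)&(abs(W[...,0]-.587)<.1)&(abs(W[...,1]-.083)<.07)
    p=W[m]; print(n,len(p), p.min(0) if len(p) else '', p.max(0) if len(p) else '')
a=cv2.imread("pics/sidec.png")[190:310,100:280]; cv2.imwrite("pics/hover.png",cv2.resize(a,None,fx=4,fy=4,interpolation=cv2.INTER_CUBIC))
E
```

```text
t 18.48 pos [0.5856 0.0757 0.1197] yaw 3.024 j7 0.8 open 13.82 grip 8.08 F [-1.1 -0.1 -0.8]
ROW [-0.0005, 0.0074, 0.0507, -0.0, 0.0, -0.0005]
side 554 [0.52064547 0.05389551 0.09981807] [0.59637352 0.10013385 0.14897464]
top 0
```

View pics/hover.png

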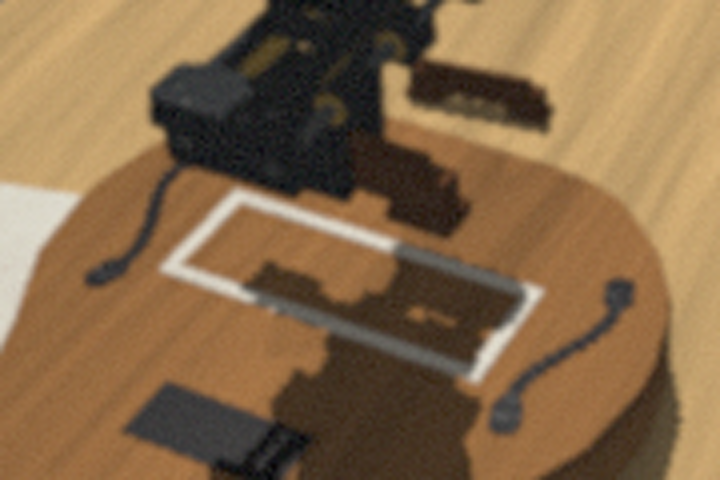

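The bridge hangs level about 55 mm over the tape. I centre it by 7 mm and descend, expecting contact near TCP z = 0.0656.

Call:
jog_arm --pt "0 0.007 0.008 0 0 0" --pt "0 0.007 0.02 0 0 0" --pt "0 0.007 0.032 0 0 0" --pt "0 0.007 0.042 0 0 0" --pt "0 0.007 0.046 0 0 0"

```text
clock: 19.2
ee_pos: [0.586, 0.0831, 0.0726]
ee_rot: [-0.001, 0.058, 0.998, -0.0]
contact_force: [-0.3, 0.1, -0.6]
opening: 0.16
grip_force: 8.1
```

Call:
jog_arm --pt "0 0 0.002 0 0 0" --pt "0 0 0.004 0 0 0" --pt "0 0 0.005 0 0 0" --pt "0 0 0.006 0 0 0" --pt "0 0 0.006 0 0 0"

```text
clock: 19.82
ee_pos: [0.5865, 0.0832, 0.0677]
ee_rot: [0.0, 0.059, 0.998, -0.0]
contact_force: [-0.9, 0.1, -0.2]
opening: 0.158
grip_force: 8.1
```

```bash
python3 go.py .587 .083 .0657 3.027
```

```text
t 19.82 pos [0.5865 0.0832 0.0677] yaw 3.024 j7 0.75 open 13.91 grip 8.08 F [-0.9  0.1 -0.2]
ROW [-0.0005, -0.0002, 0.002, -0.0, 0.0, -0.0004]
```

Call:
jog_arm --pt "0 0 0.0004 0 0 0" --pt "0 0 0.0008 0 0 0" --pt "0 0 0.0012 0 0 0" --pt "0 0 0.0012 0 0 0" --pt "0 0 0.0012 0 0 0"

```text
clock: 20.45
ee_pos: [0.5865, 0.0833, 0.0664]
ee_rot: [-0.0, 0.059, 0.998, -0.0]
contact_force: [1.0, 0.0, -0.4]
opening: 0.159
grip_force: 8.1
```

Call:
jog_arm --pt "0 0 0.0003 0 0 0" --pt "0 0 0.0006 0 0 0" --pt "0 0 0.0006 0 0 0" --pt "0 0 0.0006 0 0 0" --pt "0 0 0.0006 0 0 0"

```text
clock: 21.08
ee_pos: [0.5865, 0.0833, 0.0658]
ee_rot: [-0.0, 0.058, 0.998, -0.0]
contact_force: [-0.6, 1.0, -0.3]
opening: 0.16
grip_force: 8.1
```

```bash
python3 go.py .587 .083 .0657 3.027
```

```text
t 21.07 pos [0.5865 0.0833 0.0658] yaw 3.025 j7 0.74 open 14.1 grip 8.08 F [-0.6  1.  -0.3]
ROW [-0.0006, -0.0002, 0.0001, -0.0, -0.0, -0.0004]
```

Call:
jog_arm --pt "0 0 0.0002 0 0 0" --pt "0 0 0.0004 0 0 0" --pt "0 0 0.0004 0 0 0" --pt "0 0 0.0004 0 0 0" --pt "0 0 0.0004 0 0 0"

```text
clock: 21.7
ee_pos: [0.5865, 0.0833, 0.0657]
ee_rot: [0.0, 0.059, 0.998, -0.0]
contact_force: [-1.7, -1.2, 5.4]
opening: 0.155
grip_force: 8.1
```

Call:
jog_arm --pt "0 0 0.0002 0 0 0" --pt "0 0 0.0004 0 0 0" --pt "0 0 0.0004 0 0 0" --pt "0 0 0.0004 0 0 0" --pt "0 0 0.0004 0 0 0"

```text
clock: 22.32
ee_pos: [0.5865, 0.0833, 0.0656]
ee_rot: [0.0, 0.058, 0.998, -0.0]
contact_force: [-3.8, -0.7, 9.9]
opening: 0.157
grip_force: 8.1
```

Contact at about 10 N, under the 25 N limit. I ease off and release gradually.

Call:
jog_arm --pt "0 0 -0.0003 0 0 0" --pt "0 0 -0.0005 0 0 0" --pt "0 0 -0.0006 0 0 0" --pt "0 0 -0.0006 0 0 0" --pt "0 0 -0.0006 0 0 0"

```text
clock: 22.95
ee_pos: [0.5865, 0.0833, 0.0657]
ee_rot: [-0.0, 0.058, 0.998, -0.0]
contact_force: [-1.9, -0.9, 4.8]
opening: 0.161
grip_force: 8.1
```

Call:
jog_arm --pt "0 0 0 0 0 0" --pt "0 0 0 0 0 0" --pt "0 0 0 0 0 0" --pt "0 0 0 0 0 0" --pt "0 0 0 0 0 0" --claw -0.67

```text
clock: 23.58
ee_pos: [0.5865, 0.0833, 0.0656]
ee_rot: [-0.0, 0.058, 0.998, 0.0]
contact_force: [-0.2, 0.4, -0.1]
opening: 0.163
grip_force: 0.0
```

Call:
jog_arm --pt "0 0 0 0 0 0" --pt "0 0 0 0 0 0" --pt "0 0 0 0 0 0" --pt "0 0 0 0 0 0" --pt "0 0 0 0 0 0" --claw -0.3

```text
clock: 24.2
ee_pos: [0.5865, 0.0833, 0.0656]
ee_rot: [0.0, 0.058, 0.998, 0.0]
contact_force: [-1.5, -0.2, 0.8]
opening: 0.352
grip_force: 0.0
```

Call:
jog_arm --pt "0 0 -0.01 0 0 0" --pt "0 0 -0.03 0 0 0" --pt "0 0 -0.06 0 0 0" --pt "0 0 -0.1 0 0 0" --pt "0 0 -0.14 0 0 0"

```text
clock: 24.82
ee_pos: [0.5865, 0.0835, 0.2084]
ee_rot: [0.001, 0.058, 0.998, 0.0]
contact_force: [0.8, 0.4, -0.7]
opening: 0.347
grip_force: 0.0
```

```bash
python3 go.py .4 -.25 .25 3.027
```

```text
t 24.82 pos [0.5865 0.0835 0.2084] yaw 3.025 j7 0.86 open 30.57 grip 0.0 F [ 0.8  0.4 -0.7]
ROW [0.1464, -0.353, -0.0419, 0.0001, 0.0002, -0.0003]
```

Released. I clear the arm and check.

Call:
jog_arm --pt "0.146 -0.35 -0.05 0 0 0" --pt "0.146 -0.35 -0.05 0 0 0" --pt "0.146 -0.35 -0.05 0 0 0" --pt "0.146 -0.35 -0.05 0 0 0" --pt "0.146 -0.35 -0.05 0 0 0"

```text
clock: 25.45
ee_pos: [0.4337, -0.1882, 0.2482]
ee_rot: [0.001, 0.058, 0.998, -0.001]
contact_force: [1.0, -0.9, -0.4]
opening: 0.353
grip_force: 0.0
```

Call:
jog_arm --pt "0.03 -0.06 0 0 0 0" --pt "0.03 -0.06 0 0 0 0" --pt "0.03 -0.06 0 0 0 0" --pt "0.03 -0.06 0 0 0 0" --pt "0.03 -0.06 0 0 0 0"

```text
clock: 26.08
ee_pos: [0.3987, -0.2415, 0.2467]
ee_rot: [0.0, 0.057, 0.998, 0.0]
contact_force: [-0.0, 0.0, -0.8]
opening: 0.348
grip_force: 0.0
```

```bash
python3 - <<'E'
import numpy as np
src=open("m.py").read().split("for nm,wt")[0]
from h import *
for n in("top","side"):
    c=read_camera(n); np.savez(n+"0.npz",**c); save(n+"f.png",c["pixels"])
exec(src)
for t,C,W in(("T",T,WT),("S",S,WS)):
    near=(abs(W[...,0]-.587)<.09)&(abs(W[...,1]-.083)<.05)
    box(W,near&(W[...,2]>.066)&(W[...,2]<.11),"bridge"+t)
    box(W,(abs(W[...,0]-.461)<.09)&(abs(W[...,1]+.416)<.09)&(W[...,2]>.03)&(W[...,2]<.06),"block"+t)
save("end.png",np.hstack([cv2.resize(T["pixels"],(400,300)),cv2.resize(S["pixels"][120:300,100:340],(400,300))]))
E
```

```text
bridgeT 463 c [0.5881 0.084 ] size [0.0144 0.124 ] long yaw 3.023 z pct [0.0674 0.0811 0.0912]Traceback (most recent call last):
  File "<stdin>", line 10, in <module>
  File "<string>", line 8, in box
    return _quantile_unchecked(
        a, q, axis, out, overwrite_input, method, keepdims, weights)
    return _ureduce(a,
                    func=_quantile_ureduce_func,
    ...<5 lines>...
                    overwrite_input=overwrite_input,
                    method=method)
    r = func(a, **kwargs)
    result = _quantile(arr,
                       quantiles=q,
    ...<2 lines>...
                       out=out,
                       weights=wgt)
    slices_having_nans = np.isnan(arr[-1, ...])
                                  ~~~^^^^^^^^^
IndexError: index -1 is out of bounds for axis 0 with size 0
```

```bash
python3 - <<'E'
from h import *
src=open("m.py").read().split("for nm,wt")[0]; exec(src)
box(WS,(abs(WS[...,0]-.587)<.09)&(abs(WS[...,1]-.083)<.05)&(WS[...,2]>.066)&(WS[...,2]<.11),"bridgeS")
m=(abs(WS[...,0]-.461)<.09)&(abs(WS[...,1]+.416)<.09)&(WS[...,2]>.03)&(WS[...,2]<.06)
if m.sum()>3: box(WS,m,"blockS")
save("end.png",cv2.resize(S["pixels"][90:320,90:390],(780,598)))
E
```

```text
bridgeS 594 c [0.5871 0.0846] size [0.0164 0.1257] long yaw 3.032 z pct [0.0666 0.0781 0.0887]
blockS 485 c [ 0.4581 -0.4132] size [0.0618 0.115 ] long yaw 2.651 z pct [0.0307 0.0358 0.0389]
```

View pics/end.png

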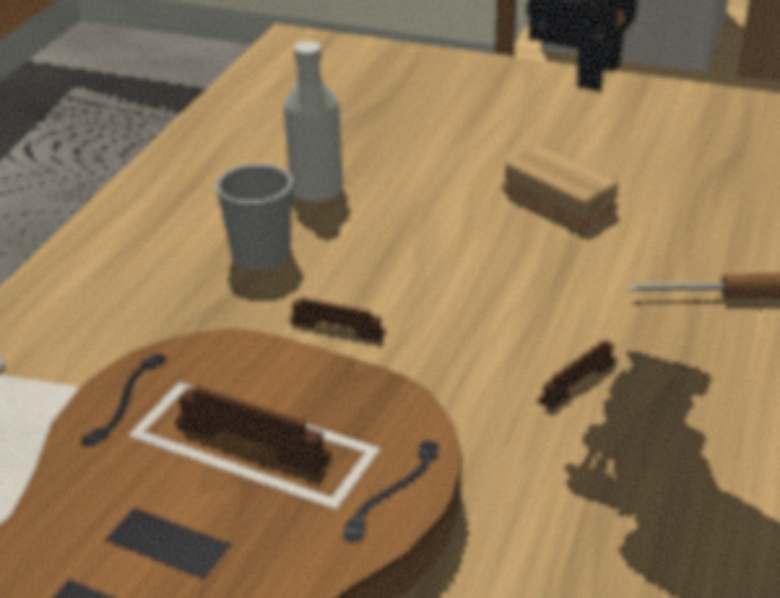

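The bridge stands inside the tape at (0.5876, 0.084), with yaw 3.03 and its top at 0.09, about 1–2 mm off centre. The block lies flat on the bench with its top at 0.038.

```bash
python3 -c "
from cell import bot
print(bot.job_done())"
```

```text
the job is handed in; nothing more can be done
None
```

The job is handed in: the bridge stands within about 2 mm of the tape rectangle's centre, aligned along it, and the sanding block lies flat on the bare bench; no verdict came back.

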